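Unfold the press crank and press a hub bearing home

ROBOT

A 6-joint arm with a two-finger parallel gripper is mounted at the origin on the work surface; the furniture and walls round the work are solid. World frame = base frame: x ahead of the robot, y to its left, z up, the work surface at z = 0. Lengths are in m, angles in rad, forces in N, time in s.
With the tool pointing down it reaches from about 0.325 to 0.9 m from the base axis. Payload 6.1 kg.
Tool frame: the origin (TCP) lies midway between the tips of the shut fingers; the grasp point (between the pads) lies 19 mm behind it; z points along the fingers, y is the line along which they close (so a half turn about z gives the same grasp; the last joint's range is limited). The gripper opens to 85 mm and grips with 20 to 120 N. Pads are 22 mm wide; open, the fingers measure 114 mm over their backs; the gripper's body (76 mm by 85 mm) begins 54 mm behind the grasp point. The pads swing forward as they close: fully open they stand 13 mm farther back than shut.
Start: joints at [-1.417, 0.22, 1.526, -0, 1.395, -0.126], TCP at [0.173, -0.601, 0.201] pointing down, gripper open.
Joint ranges: [-2.98, 2.98], [-0.91, 2.08], [0.09, 2.57], [-1.24, 4.39], [0.2, 2.65], [-2.68, 2.68]. Speed limits (rad/s): [2.57, 2.57, 3.01, 3.14, 3.14, 3.14].

INTERFACE

Orientations are given as [roll, pitch, yaw] about the fixed x, y, z axes, in that order (R = Rz(yaw) Ry(pitch) Rx(roll)).
In Python, from plant import movep, move_l, set_joints, gripper_to, hold, inverse_kinematics, observe, get_image, get_calibration, Unreachable, job_done gives the robot as it stands. Calls block until the motion is done:
- movep(position, orientation): joint-space move of the TCP to a pose.
- move_l(position, feed=0.15, rotation=None, max_force=None): straight line of the TCP; rotation=None keeps the orientation; feed is the mean speed in m/s. With max_force (N) it stops when the force on the tool has changed by that much, and returns True; else False.
- set_joints(angles): joint-space move.
- gripper_to(opening, f_grip=None): finger opening in m; f_grip is the grip in N (None keeps the last); returns when the fingers have stopped.
- hold(seconds).
- inverse_kinematics(position, orientation): joint angles nearest the present ones, or None.
- observe(): the state.
- get_image(name): name is "scene" or "side" or "wrist"; returns (picture, depth): 400x640x3 uint8, red, green, blue; 400x640 float32, m along the optical axis (not along the pixel's ray), 0 where there is no reading.
- get_calibration(name): a dict with "intrinsics" (3x3 intrinsics, pixels), "world_from_camera" (4x4, takes a point from camera to world coordinates). Camera axes: x right, y down, z forward; pixel columns grow to the right and rows downward; lengths in m; the calibration is good to about 2 mm. A picture is of the moment at which its call begins: read the wrist's pose just before it. get_calibration takes no time and is no camera call; for the wrist camera it gives the pose at the moment of the call.
A pose or a line that the arm cannot do raises Unreachable and nothing moves.
- job_done(): hands the job in; it is judged then, once.
The state is a dict: "time_s": time; "q": joint angles; "joint_velocities": joint speeds; "joint_torque": joint torques, N m; "eef_pos": TCP position; "tcp_rot": TCP orientation; "ft_force": force on the tool from outside, world axes, zero at the start; "torque": the same for the moment, N m; "opening": finger opening in m; "grasp_force": force on a finger pad.
Only numpy, scipy, OpenCV 4.12 (cv2) and the standard library are available. Lean on these libraries where they do the work, as an engineer would, in place of code of your own. Each camera call takes 0.05 s, during which the arm holds its last target. There are 200 camera calls.

TASK

The new bearing is started in the hub that stands in the screw press, but still stands proud. Swing the folded handle of the crank upright and push it down until it locks in its socket, and only then crank clockwise by it until you feel the bearing bottom firmly on its shoulder - do not force it on past that, or the bearing is spoilt. Then wind the foot back by half a turn or more to take the load off, let go with the handle still locked upright, and leave the parts lying round the press alone.

Things in the scene. Friction and masses are not known exactly. Their poses are not given: they have to be found in the camera images.
- press: Grey bench screw press, bolted down: base 140 x 230 mm, two steel columns 156 mm apart (along its y), bridge with its top at 170 mm (nuts to 180). Origin: centre of the underside, on the screw's axis; z up. The crank sweeps above the bridge.
- crank_axis (a point): On the vertical screw's axis, level with the top face of the crank arm (a bar 18 mm wide, 14 mm thick; about 0.21 m above the bench). Screw and crank turn together: clockwise seen from above lowers the foot AND the crank with its handle by 8 mm a turn; anticlockwise raises them. The screw's friction is 3 N at the grip and hides as much from a resting hand.
- handle_pin (a point): The hinge pin of the fold-away handle, in a fork at the outer end of the crank arm: 90 mm from the screw's axis and 18 mm above the arm's top face. The pin is level and square to the arm.
- grip_mid (a point): Middle of the handle's round black grip, on its axis. Sleeve: 24 mm diameter, 64 mm long; it revolves freely on its steel stem, so it can be held without turning the hand while cranking. It lies 54 mm from the pin while the handle is pulled out, 40 mm when locked.
- handle_fold (a joint): Angle of the handle about its pin, rad: 0 lies flat along the arm, free end over the screw's axis, the grip's axis 18 mm above the arm's top; 1.57 upright; stop at 1.605. A stiff hinge: it stays where it is left; 2 to 3 N at the grip swings it.
- handle_lock (a joint): How far the stem is pushed along its own axis towards the pin, m: 0 pulled out (free to swing), 0.014 home. With the handle up at its stop, the domed 14 mm spigot below the pin drops into a 16 mm socket in the arm: locked, with some 3 degrees of play. Sliding takes about 6 N; it stays where left, so a pull upwards unlocks it.
- ram: Pressing foot of the screw: a steel disc 40 mm in diameter with a short pilot below; it carries screw, crank and handle. Origin: centre of its pressing face; z up. It starts 7 to 13 mm above the hub's face. 10 N at the grip are 700 N at the foot.
- hub_face (a point): Centre of the upper end face of the dark grey hub shell (70 mm tall, flanges 72 mm) that stands fixed in the nest of the press, under the foot; z up.
- bearing: Cartridge bearing, 42 mm outside, 12 mm thick; origin: centre of its upper face. It stands 4 to 6.5 mm proud of the hub; home is flush. Driving it adds 2 N at the grip; on the shoulder the grip force climbs steadily, about 3 N per 10 degrees. 8 to 14 N at the grip, held at rest, is firmly home; over 20 N cranking (1300 N at the foot) spoils it. Measured heights are too coarse.
- pump_oiler: Pump oil can, 57 x 65 x 129 mm, standing beside the press; origin: centre of its underside. Not to be disturbed.
- axle_cone: Steel bearing cone, 39 mm across, 22 mm high, on the bench in front of the press; origin: centre of its underside. Not to be disturbed.
- lock_ring: Slotted steel lock ring, 44 mm across, 19 mm high, on the bench in front of the press; origin: centre of its underside. Not to be disturbed.
- bearing_ring: Old ball ring, 53 mm across, 8 mm high, lying on the bench behind the press; origin: centre of its underside. Not to be disturbed.

How it is judged:
On the way, in this order (a step that is already met when the one before it is completed fails the run):
1. the handle is swung upright and pushed down until it locks in its socket (value of joint handle_fold above 1.35 rad and value of joint handle_lock above 0.011 m), for 0.2 s.
2. the bearing is pressed home and bears firmly on its shoulder (z of bearing in the frame of hub_face below 0.0004 m and contact force between ram and bearing above 350 N), for 0.1 s.
At the end, for the whole second after the job is handed in: the bearing is home (its face within 0.4 mm of flush with the hub), the pressing foot is wound back at least 2.5 mm above the hub's face, and the handle still stands upright, locked in its socket (all of step 1 and z of bearing in the frame of hub_face below 0.0004 m and z of ram in the frame of hub_face above 0.0025 m); the robot touches nothing.
It fails at once if the bearing is overpressed (more than 1300 N at the foot) (contact force between ram and bearing above 1300 N).
It fails at once if the press is loaded before the handle is locked upright (contact force between ram and bearing above 60 N and not (value of joint handle_fold above 1.35 rad and value of joint handle_lock above 0.011 m)).
It fails at once if one of the parts lying round the press is shifted by more than 15 mm (distance of any of pump_oiler, axle_cone, lock_ring, bearing_ring from where it was at the start of the episode above 0.015 m).
It also fails if it takes over 72 s, if anything falls off the work surface, if the arm or the gripper's body presses on something with over 40 N, if the wrist force passes 120 N, or if a joint passes its speed limit or range.

## Working session

There is one attempt and no reset: what is moved stays moved. The work goes in short steps, each a Python script; the robot and the scene stay as the last script left them, time stands still between calls to the robot, and variables do not carry over. Pictures are saved under pics/ and viewed, at most 10 in all, crops included, and the job is handed in when it is done.

```bash
mkdir -p pics; ls
python3 - <<'E'
from plant import *
import cv2,numpy as np
ims=[]
for n in ["scene","side"]:
    im,d=get_image(n); np.savez(f"{n}.npz",im=im,d=d,**get_calibration(n))
    cv2.imwrite(f"pics/{n}0.png",im[:,:,::-1])
    c=get_calibration(n); print(n,np.round(c["intrinsics"],1).tolist(),np.round(c["world_from_camera"],3).tolist())
print(observe()["time_s"])
E
```

```text
pics
scene [[501.5, 0.0, 324.1], [0.0, 501.5, 204.6], [0.0, 0.0, 1.0]] [[0.702, -0.369, 0.609, -0.201], [-0.712, -0.36, 0.603, -0.99], [-0.003, -0.857, -0.515, 0.761], [0.0, 0.0, 0.0, 1.0]]
side [[491.6, 0.0, 317.8], [0.0, 491.6, 201.7], [0.0, 0.0, 1.0]] [[0.861, -0.251, 0.443, 0.115], [-0.509, -0.424, 0.749, -0.997], [0.0, -0.871, -0.492, 0.611], [0.0, 0.0, 0.0, 1.0]]
0.1
```

View pics/scene0.png

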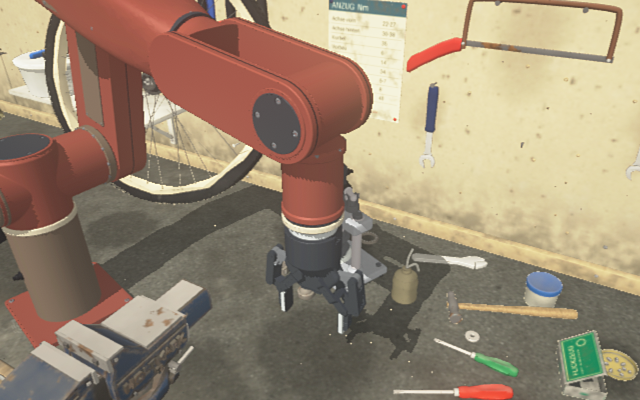

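View pics/side0.png

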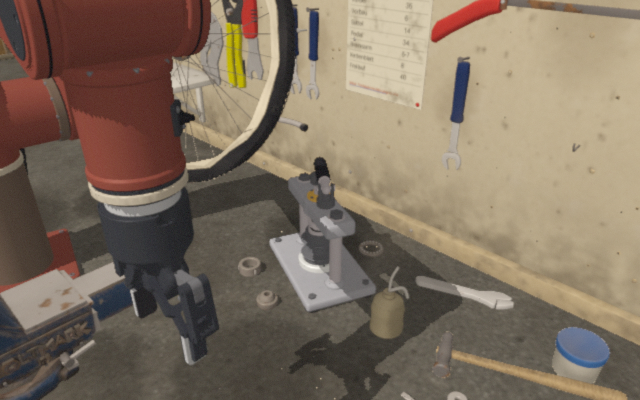

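The side view shows the press at about (320,230), with the bridge running from (300,185) to (340,220). The crank and a black grip are near (320,170), and the oiler is at (388,312). I'll zoom in and measure.

```bash
cat > h.py <<'E'
import numpy as np,cv2
from plant import *
def cloud(z):
    K=z["intrinsics"];T=z["world_from_camera"];d=z["d"]
    v,u=np.mgrid[:400,:640]
    P=np.stack([(u-K[0,2])/K[0,0]*d,(v-K[1,2])/K[1,1]*d,d],-1)
    W=P@T[:3,:3].T+T[:3,3]; W[d<=0]=np.nan
    return W
def snap(n,f):
    c=get_calibration(n); im,d=get_image(n); z=dict(im=im,d=d,**c); np.savez(f,**z); return z
E
python3 - <<'E'
from h import *
z=np.load("side.npz"); W=cloud(z)
c=z["im"][140:320,230:430,::-1]; cv2.imwrite("pics/side_c.png",cv2.resize(c,None,fx=3.3,fy=3.3,interpolation=cv2.INTER_CUBIC))
for p in [(320,162),(322,172),(325,185),(325,196),(312,197),(304,178),(336,215),(340,225),(296,184),(350,230),(310,304),(373,288),(270,240),(320,265),(388,312),(250,267),(267,298),(371,247)]: print(p,np.round(W[p[1],p[0]],3))
m=(W[...,2]>.16)&(W[...,2]<.175)&(np.abs(W[...,0]-W[230,320,0])<.2)
m[:140]=0;m[:,:280]=0;m[260:]=0
print(m.sum(),np.nanmean(W[m],0), cv2.minAreaRect(W[m][:,:2].astype(np.float32)))
E
```

```text
(320, 162) [ 0.511 -0.335  0.253]
(322, 172) [ 0.497 -0.365  0.25 ]
(325, 185) [ 0.484 -0.397  0.243]
(325, 196) [ 0.49  -0.386  0.216]
(312, 197) [ 0.504 -0.319  0.179]
(304, 178) [ 0.529 -0.244  0.178]
(336, 215) [ 0.506 -0.397  0.181]
(340, 225) [ 0.507 -0.408  0.166]
(296, 184) [ 0.511 -0.244  0.17 ]
(350, 230) [ 0.524 -0.414  0.153]
(310, 304) [nan nan nan]
(373, 288) [ 0.568 -0.432  0.021]
(270, 240) [ 0.471 -0.195  0.024]
(320, 265) [ 0.508 -0.342  0.039]
(388, 312) [ 0.526 -0.529  0.057]
(250, 267) [ 0.398 -0.255  0.02 ]
(267, 298) [ 0.387 -0.357  0.021]
(371, 247) [ 0.662 -0.299  0.001]
1151 [ 0.50758816 -0.33949372  0.16879088] ((0.5204266309738159, -0.3125702738761902), (0.2041037380695343, 0.05614081025123596), 82.5770034790039)
```

View pics/side_c.png

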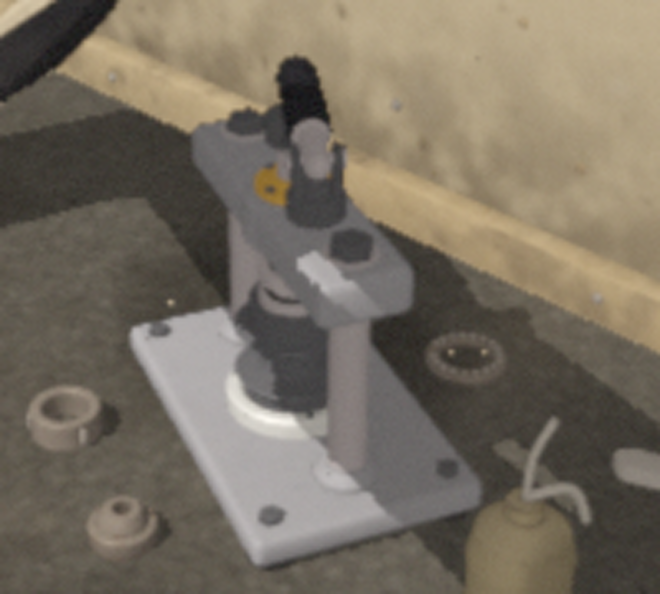

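The zoomed crop shows the crank fork on the near side of the screw, with world coordinates of about (0.484,-0.40). The handle is folded back over the axis, and the press centre is about (0.52,-0.325). Next I'll look from above with the wrist camera.

Run:
```python
from h import *
o=observe(); print(np.round(o["tcp_rot"],3))
p=[0.44,-0.40,0.42]
movep(p,[np.pi,0,-np.pi/2+np.arctan2(0.085,0.036)]) 
z=snap("wrist","w1.npz")
o=observe(); print(o["time_s"],np.round(o["eef_pos"],3),np.round(o["tcp_rot"],3),np.round(o["q"],2))
print(np.round(z["world_from_camera"],3).tolist())
cv2.imwrite("pics/w1.png",z["im"][:,:,::-1])
```

```text
[-3.14 -0.    0.28]
1.6333 [ 0.439 -0.401  0.419] [-3.141e+00  2.000e-03 -4.010e-01] [-0.87  0.11  1.26 -0.    1.78  1.1 ]
[[-0.39, -0.887, -0.247, 0.502], [-0.921, 0.376, 0.106, -0.427], [-0.001, 0.269, -0.963, 0.593], [0.0, 0.0, 0.0, 1.0]]
```

View pics/w1.png

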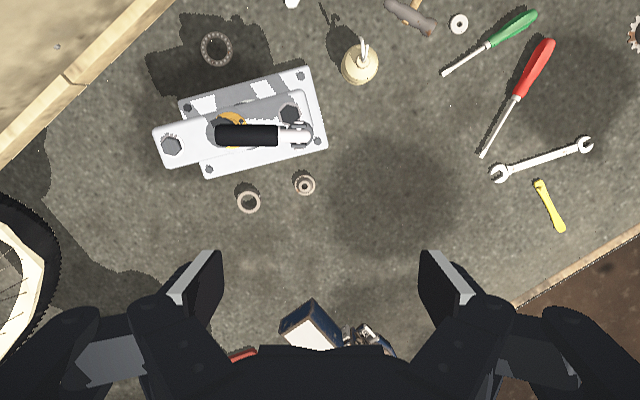

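The picture shows the grip lying from (216,134) to (277,134) and the fork at about (298,133). The nuts are at (171,145) and (290,112). I'll measure the grip axis, pin and screw axis from depth.

Run:
```python
from h import *
z=np.load("w1.npz"); W=cloud(z); im=z["im"].astype(int)
roi=np.zeros((400,640),bool); roi[110:160,205:320]=1
g=roi&(W[...,2]>.215)&(im.max(2)<60); g=cv2.morphologyEx(g.astype(np.uint8),cv2.MORPH_OPEN,np.ones((5,5)))>0
lab=cv2.connectedComponentsWithStats(g.astype(np.uint8)); k=1+np.argmax(lab[2][1:,4]); g=lab[1]==k
print("grip px",lab[2][k])
P=W[g]; r=cv2.minAreaRect(P[:,:2].astype(np.float32)); print("grip rect",r,"top z",np.percentile(P[:,2],[50,90,98]))
c=P[:,:2].mean(0); ev=np.linalg.svd(P[:,:2]-c,full_matrices=0)[2][0]; print("dir",ev, np.degrees(np.arctan2(*ev[::-1])))
h=roi&(W[...,2]>.195); h[:, :216]=0
Q=W[h]; s=(Q[:,:2]-c)@ev; print("all high extent along dir",s.min(),s.max(),"n",h.sum())
for a in range(-60,80,8):
    m=(s>=a/1e3)&(s<(a+8)/1e3)
    if m.sum()>3: t=(Q[m][:,:2]-c)@[-ev[1],ev[0]]; print(a,m.sum(),np.round([np.percentile(Q[m][:,2],95),t.min(),t.max()],4))
for (u,v) in [(171,145),(290,112)]: print("nut",np.round(np.nanmean(W[v-3:v+4,u-3:u+4],(0,1)),4))
for (u,v) in [(305,183),(248,201),(216,49),(360,68)]: print("part",np.round(np.nanmedian(W[v-3:v+4,u-3:u+4],(0,1)),3))
```

```text
grip px [ 215  124   63   22 1167]
grip rect ((0.5070096850395203, -0.34549593925476074), (0.06371624022722244, 0.02174472250044346), 66.95227813720703) top z [0.25222339 0.25545506 0.2564367 ]
dir [0.35101212 0.93637091] 69.4507663887595
all high extent along dir -0.07070182209521639 0.040994576608889687 n 2306
-60 229 [ 0.2442 -0.0107  0.0194]
-52 172 [ 0.245  -0.0106  0.0188]
-44 126 [ 0.2485 -0.0057  0.013 ]
-36 181 [ 0.2511 -0.0085  0.0145]
-28 181 [ 0.2523 -0.0089  0.0145]
-20 182 [ 0.2531 -0.0094  0.014 ]
-12 184 [ 0.2539 -0.0097  0.0137]
-4 184 [ 0.2547 -0.011   0.0132]
4 191 [ 0.2556 -0.0115  0.0128]
12 180 [ 0.2564 -0.0117  0.0107]
20 193 [ 0.2565 -0.0162  0.0105]
28 64 [ 0.2514 -0.0176  0.0158]
36 20 [ 0.2186 -0.0177  0.0144]
nut [ 0.5336 -0.2369  0.1813]
nut [ 0.5118 -0.3904  0.1809]
part [ 0.391 -0.349  0.02 ]
part [ 0.399 -0.235  0.001]
part [ 0.657 -0.303  0.001]
part [ 0.531 -0.502  0.072]
```

Checks agree. The nuts are 155 mm apart, so the axis is at about (0.523,-0.314). The grip is 36 mm from that axis and its rect is 64x22 mm. It slopes slightly upward and the pin is at z of about 0.237. I'll grasp it and swing it up.

```bash
cat >> h.py <<'E'
TH=np.radians(66.5); D=np.array([np.cos(TH),np.sin(TH),0]); N=np.array([-D[1],D[0],0]); Z=np.array([0,0,1.])
GM=np.array([0.507,-0.3455,0.2425]); PIN=np.array([0.4858,-0.3953,0.237]); AX=np.array([0.5227,-0.3137])
RPY=[np.pi,0,TH]; OFF=-0.020*Z
def ft(n=4):
    F=[]
    for _ in range(n): F.append(observe()["ft_force"]); hold(0.02)
    return np.mean(F,0)
def rep(t=""):
    o=observe(); f=ft(); print(t,round(o["time_s"],2),np.round(o["eef_pos"],4),"F rad/tan/z",np.round([f@D,f@N,f[2]],1),"open",round(o["opening"],4),"gf",round(float(np.max(o["grasp_force"])),1))
E
python3 - <<'E'
from h import *
movep(GM+OFF+0.09*Z,RPY); gripper_to(0.055,30); rep("above")
print(move_l(GM+OFF,0.1,max_force=12)); rep("down")
gripper_to(0.0,30); rep("grip")
p0=np.arctan2(.1,1)
for f in np.linspace(p0,np.radians(80),8)[1:]:
    move_l(PIN+0.055*(D*np.cos(f)+Z*np.sin(f))+OFF,0.06); rep(f"{np.degrees(f):.0f}")
z=snap("wrist","w2.npz"); s=snap("side","s2.npz")
a=cv2.resize(s["im"][100:300,230:430],(590,590)); cv2.imwrite("pics/s2.png",a[:,:,::-1])
E
```

```text
above 3.32 [ 0.507  -0.3456  0.3126] F rad/tan/z [-0.  -0.6  0.1] open 0.0548 gf 0.0
False
down 4.43 [ 0.5074 -0.3459  0.2235] F rad/tan/z [-0.1 -0.2  0.3] open 0.0549 gf 0.0
grip 5.07 [ 0.507  -0.3455  0.2226] F rad/tan/z [-0.2  0.6  1. ] open -0.0 gf 0.4
16 5.45 [ 0.5073 -0.3473  0.2334] F rad/tan/z [-0.4  0.3 -0. ] open 0.0003 gf 0.0
27 5.83 [ 0.5056 -0.3508  0.2427] F rad/tan/z [-0.  -0.4 -0.5] open -0.0003 gf 0.0
38 6.22 [ 0.5034 -0.3558  0.2512] F rad/tan/z [ 0.8 -0.1  0.1] open -0.0001 gf 0.0
48 6.6 [ 0.5005 -0.3622  0.2586] F rad/tan/z [-0.4  0.3 -0.4] open -0.0 gf 0.0
59 6.98 [ 0.4972 -0.3697  0.2645] F rad/tan/z [-0.1  0.1 -0. ] open -0.0001 gf 0.0
69 7.37 [ 0.4934 -0.378   0.2688] F rad/tan/z [ 0.6 -0.6 -0.4] open -0.0001 gf 0.0
80 7.75 [ 0.4894 -0.387   0.2713] F rad/tan/z [0.3 0.3 0.3] open -0.0001 gf 0.0
```

View pics/s2.png

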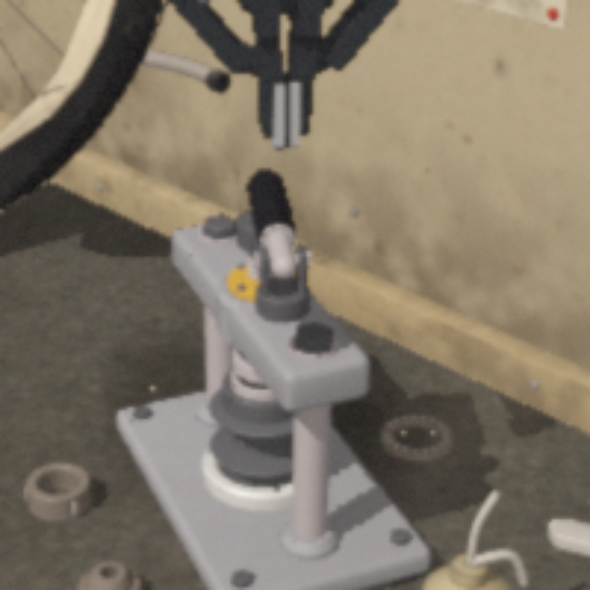

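The fingers closed on nothing. In the side view the tips sit above the grip and the handle is still folded. I'll compare the TCP projection with the image to find the offset.

Run:
```python
from h import *
e=np.array(observe()["eef_pos"]); print(e)
for n,f in [("side","s2.npz"),("wrist","w2.npz")]:
    z=np.load(f); T=z["world_from_camera"];K=z["intrinsics"]
    def pr(p): c=T[:3,:3].T@(p-T[:3,3]); q=K@c; return np.round(q[:2]/q[2],1),round(c[2],3)
    print(n,"tcp",pr(e),"grip est",pr(GM),"axis",pr(np.r_[AX,.17]),"pin",pr(PIN))
    W=cloud(z); c,_=pr(e); u,v=int(c[0]),int(c[1])
    for dv in range(-24,60,6): 
        if 0<=v+dv<400: print(dv,np.round(W[v+dv,u],3),z["im"][v+dv,u])
z=np.load("s2.npz");W=cloud(z);g=(z["im"].max(2)<50); g[:155]=0;g[180:]=0;g[:,:310]=0;g[:,335:]=0
print(g.sum(),np.round(np.nanpercentile(W[g],[10,50,90],axis=0),3))
cv2.imwrite("pics/w2.png",np.load("w2.npz")["im"][:,:,::-1])
```

```text
[ 0.48960106 -0.38645367  0.2710927 ]
side tcp (array([325. , 166.4]), np.float64(0.79)) grip est (array([321.1, 170.4]), np.float64(0.843)) axis (array([319.4, 197.4]), np.float64(0.909)) pin (array([325.7, 187.9]), np.float64(0.799))
-24 [ 0.484 -0.394  0.317] [159 155 152]
-18 [ 0.484 -0.395  0.307] [157 153 150]
-12 [ 0.704 -0.036  0.11 ] [153 138 112]
-6 [ 0.527 -0.325  0.249] [88 78 64]
0 [ 0.512 -0.35   0.251] [31 31 32]
6 [ 0.501 -0.367  0.25 ] [29 29 33]
12 [ 0.496 -0.376  0.244] [173 162 160]
18 [ 0.486 -0.392  0.243] [192 183 180]
24 [ 0.48  -0.403  0.239] [197 187 184]
30 [ 0.49  -0.386  0.216] [68 67 66]
36 [ 0.479 -0.405  0.217] [106 103 104]
42 [ 0.479 -0.405  0.206] [94 91 90]
48 [ 0.5  -0.37  0.17] [163 159 158]
54 [ 0.491 -0.386  0.169] [167 162 162]
wrist tcp (array([320.6, 231.5]), np.float64(0.186)) grip est (array([320., 147.]), np.float64(0.201)) axis (array([322.3,  92.3]), np.float64(0.262)) pin (array([320.7, 226.6]), np.float64(0.221))
-24 [ 0.492 -0.38   0.245] [252 250 249]
-18 [ 0.49  -0.384  0.245] [252 250 249]
-12 [ 0.489 -0.387  0.245] [251 250 248]
-6 [ 0.487 -0.392  0.244] [251 250 248]
0 [ 0.485 -0.396  0.244] [251 250 248]
6 [ 0.483 -0.4    0.243] [248 242 237]
12 [ 0.494 -0.376  0.313] [33 34 33]
18 [ 0.494 -0.376  0.32 ] [33 32 33]
24 [ 0.493 -0.377  0.324] [34 35 35]
30 [ 0.494 -0.377  0.33 ] [32 34 35]
36 [ 0.494 -0.376  0.335] [29 31 31]
42 [ 0.494 -0.377  0.34 ] [38 37 38]
48 [ 0.493 -0.378  0.341] [47 47 49]
54 [ 0.492 -0.381  0.34 ] [44 43 45]
188 [[ 0.493 -0.368  0.247]
 [ 0.503 -0.35   0.251]
 [ 0.514 -0.33   0.253]]
```

View pics/w2.png

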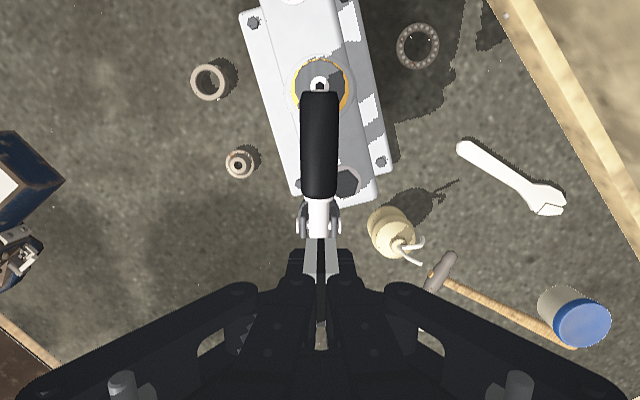

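The wrist view shows the tool well aligned over the stem, with the grip from (320,92) to (320,197). The visible finger tips are at z of about 0.30 while the TCP reads 0.271, so the fingers seem shorter than the TCP implies. I'll check this against the first image before relying on it.

Run:
```python
from h import *
W=cloud(np.load("side.npz"))
print("open start: TCP z .201, tip z", np.round([W[v,192] for v in range(335,364,4)],3).tolist())
z=np.load("s2.npz");W=cloud(z)
for v in range(130,156,2): print(v,np.round(W[v,320:334:2,2],3), z["im"][v,326])
z=np.load("w2.npz");W=cloud(z)
for v in range(232,262,3): print(v,np.round(W[v,306:336:4,2],3))
o=observe();print(o["q"],o["eef_pos"],o["tcp_rot"],o["opening"])
```

```text
open start: TCP z .201, tip z [[0.182, -0.668, 0.298], [0.181, -0.67, 0.295], [0.183, -0.656, 0.277], [0.183, -0.654, 0.27], [0.182, -0.653, 0.264], [0.182, -0.652, 0.259], [0.181, -0.651, 0.253], [0.181, -0.649, 0.246]]
130 [0.336 0.335 0.337 0.337 0.337 0.336 0.335] [119 116 115]
132 [0.332 0.332 0.334 0.333 0.333 0.334 0.332] [119 116 114]
134 [0.329 0.329 0.33  0.33  0.33  0.33  0.328] [120 117 115]
136 [0.326 0.326 0.327 0.328 0.328 0.327 0.325] [118 116 114]
138 [0.322 0.322 0.323 0.324 0.324 0.324 0.322] [120 115 116]
140 [0.319 0.319 0.32  0.32  0.321 0.321 0.318] [119 116 114]
142 [0.316 0.316 0.317 0.317 0.317 0.317 0.315] [120 116 114]
144 [0.312 0.313 0.314 0.314 0.314 0.313 0.312] [120 117 113]
146 [0.309 0.309 0.311 0.311 0.31  0.311 0.139] [114 110 108]
148 [0.121 0.306 0.307 0.307 0.306 0.308 0.133] [113 110 109]
150 [0.116 0.118 0.304 0.121 0.122 0.126 0.129] [130 117  97]
152 [0.11  0.114 0.114 0.115 0.119 0.12  0.121] [153 138 111]
154 [0.103 0.107 0.109 0.111 0.112 0.116 0.119] [152 136 111]
232 [0.237 0.241 0.243 0.244 0.243 0.242 0.001 0.243]
235 [-0.     0.241  0.243  0.243  0.243  0.24   0.001  0.242]
238 [0.307 0.308 0.308 0.307 0.307 0.307 0.307 0.308]
241 [0.311 0.312 0.31  0.31  0.311 0.312 0.311 0.311]
244 [0.314 0.315 0.315 0.314 0.315 0.316 0.313 0.315]
247 [0.318 0.318 0.316 0.318 0.317 0.317 0.317 0.318]
250 [0.322 0.322 0.321 0.321 0.321 0.321 0.32  0.321]
253 [0.324 0.323 0.324 0.324 0.324 0.324 0.323 0.324]
256 [0.327 0.326 0.326 0.326 0.325 0.327 0.326 0.326]
259 [0.328 0.329   nan 0.329 0.33  0.328 0.33  0.328]
[-7.94600374e-01  1.82160306e-01  1.44026947e+00  9.20726072e-05
  1.51933326e+00 -3.84447519e-01] [ 0.48960106 -0.38645367  0.2710927 ] [-3.14146920e+00 -1.49137124e-04  1.16063872e+00] 0.00012714780874963433
```

Both cameras, and the start image too, put the real tips about 33 mm above the reported TCP along the tool axis. The xy position agrees. I'll use a grasp offset of 52 mm, with a contact guard on the descent and a check that the opening reads about 24 mm before swinging.

```bash
sed -i 's/OFF=-0.020\*Z/OFF=-0.053*Z/' h.py
python3 - <<'E'
from h import *
import sys
gripper_to(0.055,30)
move_l(GM+OFF+0.06*Z,0.15)
print(move_l(GM+OFF,0.08,max_force=10)); rep("down")
gripper_to(0.0,30); rep("grip")
if not .018<observe()["opening"]<.03: sys.exit("no grip")
p0=np.arctan2(.1,1)
for f in np.linspace(p0,np.radians(84),9)[1:]:
    b=move_l(PIN+0.055*(D*np.cos(f)+Z*np.sin(f))+OFF,0.06,max_force=35); rep(f"{np.degrees(f):.0f} {b}")
    if b: break
s=snap("side","s3.npz")
a=cv2.resize(s["im"][100:300,230:430],(590,590)); cv2.imwrite("pics/s3.png",a[:,:,::-1])
E
```

```text
False
down 9.87 [ 0.5073 -0.3457  0.1901] F rad/tan/z [-0.4 -0.1  0.6] open 0.0552 gf 0.0
grip 10.32 [ 0.5069 -0.3455  0.1899] F rad/tan/z [0.5 2.  2.2] open 0.023 gf 29.2
15 False 10.69 [ 0.5063 -0.3464  0.1981] F rad/tan/z [ 0.2  3.1 -3.4] open 0.0231 gf 30.2
25 False 11.07 [ 0.5054 -0.3499  0.2078] F rad/tan/z [-0.1  4.3 -4. ] open 0.0229 gf 30.3
35 False 11.44 [ 0.5037 -0.3545  0.2162] F rad/tan/z [-0.1  3.6 -3.4] open 0.0228 gf 30.4
45 False 11.82 [ 0.5013 -0.3601  0.2233] F rad/tan/z [ 0.9  3.4 -4.7] open 0.0229 gf 30.5
55 False 12.19 [ 0.4985 -0.3663  0.229 ] F rad/tan/z [ 2.3  3.6 -4.9] open 0.0228 gf 30.2
64 False 12.57 [ 0.4953 -0.3736  0.2337] F rad/tan/z [ 3.2  2.8 -4.8] open 0.0229 gf 30.0
74 False 12.94 [ 0.4919 -0.3816  0.2372] F rad/tan/z [ 3.7  2.8 -3.7] open 0.0232 gf 29.8
84 False 13.32 [ 0.4884 -0.3898  0.2391] F rad/tan/z [ 4.4  3.3 -2.7] open 0.0225 gf 29.7
```

View pics/s3.png

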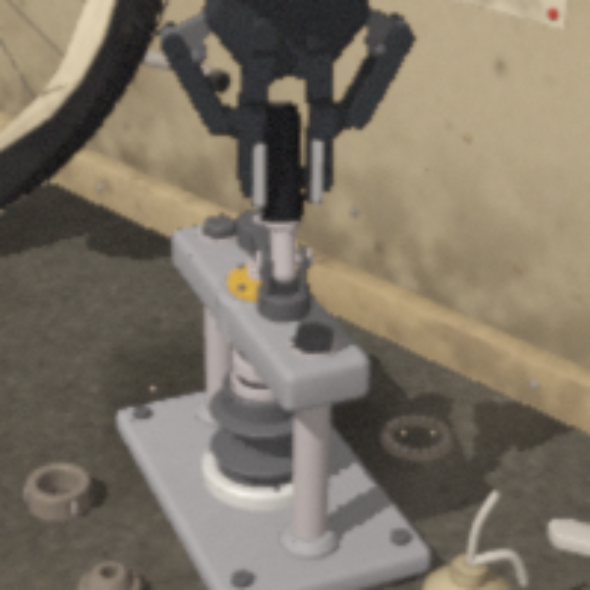

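The handle stands nearly upright in the fingers, with the grip at crop (283,160) and the fork below it. Now I'll push outward to the stop, then down.

Run:
```python
from h import *
P=np.array(observe()["eef_pos"])
print(move_l(P-0.016*D-0.0005*Z,0.03,max_force=7)); rep("stop")
gripper_to(0.0,70); rep("grip70")
P=np.array(observe()["eef_pos"])
print(move_l(P-0.022*Z,0.025,max_force=28)); rep("pushed"); Q=np.array(observe()["eef_pos"]); print("travel",P-Q)
move_l(Q+0.0007*Z,0.02); rep("relax")
s=snap("side","s4.npz")
a=cv2.resize(s["im"][100:300,230:430],(590,590)); cv2.imwrite("pics/s4.png",a[:,:,::-1])
```

```text
False
stop 14.11 [ 0.4828 -0.4036  0.2394] F rad/tan/z [ 6.3  3.3 -1.6] open 0.022 gf 28.8
grip70 14.39 [ 0.4828 -0.4036  0.2395] F rad/tan/z [ 6.7  3.7 -0.8] open 0.0208 gf 66.9
False
pushed 15.45 [ 0.4855 -0.4063  0.2247] F rad/tan/z [ 3.4  3.2 17.3] open 0.0208 gf 69.3
travel [-0.00272397  0.00268865  0.01480931]
relax 16.11 [ 0.486  -0.4056  0.2258] F rad/tan/z [ 5.6  3.6 -2.6] open 0.0207 gf 67.5
```

View pics/s4.png

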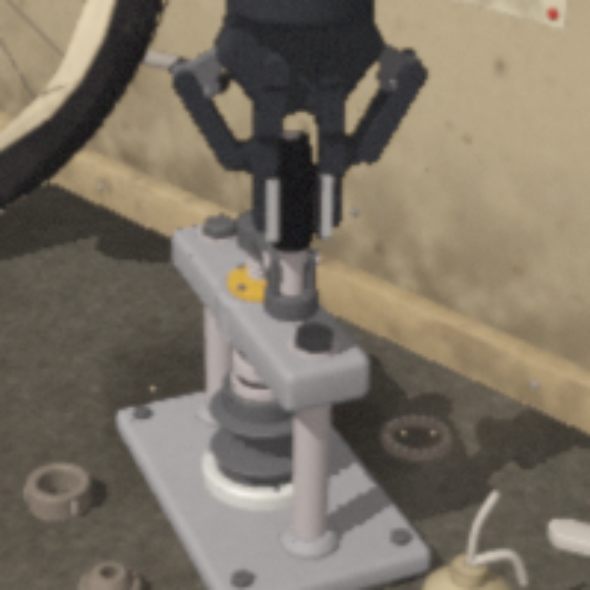

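The grip has dropped about 14 mm onto the fork, with the sleeve bottom now at crop (290,245) against a firm stop, so the handle is locked. I'll relax the radial load and confirm the lock with another push. Then I'll crank the first section with radial compliance while logging the force.

```bash
cat > crank.py <<'E'
from h import *
import json
R=0.090; KA=2400.
def run(st,dirn,stop_deg,big=12,fstop=12.5,feed=0.12):
    """crank by commanded angle (deg, dirn -1 = clockwise) until travel or tangential load fstop"""
    C=np.array(st["C"]); th=st["th"]; moved=0; f=0
    while moved<stop_deg-1e-6:
        s=big if f<7 or dirn>0 else 3
        s=min(s,stop_deg-moved); th+=dirn*s; moved+=s
        a=np.radians(th); u=np.array([np.cos(a),np.sin(a)]); t=dirn*np.array([-u[1],u[0]])
        z=st["z0"]+0.008*(th-st["th0"])/360
        move_l(np.r_[C+R*u,z],feed,rotation=RPY)
        o=observe(); F=ft(3); f=-(F[:2]@t); fr=F[:2]@u; e=np.array(o["eef_pos"])
        C=C+np.clip(0.35*fr/KA,-.003,.003)*u
        st["log"].append([th,*e,f,fr,F[2]])
        print(f"{o['time_s']:.1f} th{th-st['th0']:.0f} tan{f:.1f} rad{fr:.1f} z{F[2]:.1f} op{o['opening']*1e3:.1f}",end=" | ")
        if np.linalg.norm(F)>30: print("ABORT"); break
        if dirn<0 and f>=fstop: print("LOAD"); break
    st["C"]=C.tolist(); st["th"]=th; print("\nC",np.round(C,4)); json.dump(st,open("st.json","w"))
E
python3 - <<'E'
from crank import *
P=np.array(observe()["eef_pos"])
F=ft(); move_l(P+D*(F@D)/KA-0.001*Z,0.03); rep("relaxed")
P=np.array(observe()["eef_pos"])
print(move_l(P-0.008*Z,0.03,max_force=25)); rep("push"); z=observe()["eef_pos"][2]
move_l(np.r_[P[:2],z-0.0005],0.03); rep("rest")
P=np.array(observe()["eef_pos"]); th=248.9; a=np.radians(th)
C=P[:2]-R*np.array([np.cos(a),np.sin(a)]); print("C",C)
st=dict(C=C.tolist(),th=th,th0=th,z0=P[2]-0.001,log=[])
run(st,-1,96)
E
```

```text
relaxed 16.55 [ 0.4871 -0.4048  0.2261] F rad/tan/z [-2.   2.1  1.3] open 0.021 gf 68.7
True
push 16.89 [ 0.4894 -0.4069  0.2253] F rad/tan/z [2.8 2.  8.6] open 0.0207 gf 68.5
rest 17.21 [ 0.4884 -0.4056  0.2259] F rad/tan/z [-0.6 -2.9  3.6] open 0.0207 gf 69.2
C [ 0.52062154 -0.32163938]
17.6 th-12 tan-1.9 rad1.1 z6.2 op20.8 | 17.9 th-24 tan-1.1 rad2.5 z6.5 op20.7 | 18.3 th-36 tan-1.6 rad3.7 z7.7 op20.8 | 18.6 th-48 tan-1.3 rad4.3 z8.8 op20.5 | 19.0 th-60 tan-1.5 rad4.8 z9.0 op20.7 | 19.4 th-72 tan-1.7 rad4.7 z9.7 op21.0 | 19.7 th-84 tan-1.0 rad3.6 z8.4 op20.3 | 20.1 th-96 tan-1.4 rad2.9 z7.9 op20.6 | 
C [ 0.517  -0.3223]
```

Run:
```python
from crank import *
from scipy.optimize import least_squares
st=json.load(open("st.json")); L=np.array(st["log"])
r=least_squares(lambda c:np.hypot(*(L[:,1:3]-c).T)-R,st["C"]); print("fit C",r.x,"res mm",np.round(r.fun*1e3,1))
d=L[:,1:3]-r.x; a=np.degrees(np.unwrap(np.arctan2(d[:,1],d[:,0])))+360; print(np.round(a-L[:,0],1))
st["C"]=r.x.tolist()
run(st,-1,180,fstop=10)
```

```text
fit C [ 0.51741098 -0.32025733] res mm [ 0.1 -0.1 -0.1  0.   0.1  0.1  0.  -0.1]
[1.8 1.6 1.5 1.3 1.1 1.  0.8 0.6]
20.4 th-108 tan-2.1 rad0.5 z5.8 op20.9 | 20.8 th-120 tan-1.6 rad0.2 z6.3 op20.8 | 21.2 th-132 tan-2.7 rad0.8 z5.3 op20.7 | 21.5 th-144 tan-2.2 rad0.7 z5.1 op20.7 | 21.9 th-156 tan-2.1 rad1.0 z5.1 op20.7 | 22.2 th-168 tan-2.1 rad0.9 z5.1 op20.4 | 22.6 th-180 tan-2.1 rad1.1 z5.5 op20.9 | 23.0 th-192 tan-1.5 rad1.5 z5.6 op20.2 | 23.3 th-204 tan-1.9 rad1.1 z5.7 op20.9 | 23.7 th-216 tan-1.5 rad0.9 z5.3 op20.8 | 24.0 th-228 tan-1.6 rad1.5 z5.4 op20.5 | 24.4 th-240 tan-1.7 rad1.8 z6.9 op20.6 | 24.8 th-252 tan-1.0 rad1.0 z5.8 op20.6 | 25.1 th-264 tan-1.6 rad0.3 z5.6 op19.3 | 25.5 th-276 tan-2.1 rad3.1 z4.9 op18.9 | 
C [ 0.5187 -0.3193]
```

The circle fit is excellent, but the fitted centre is about 8 mm from the measured axis along the pad width. The opening has also started to shrink, which means the sleeve is near the pad edge. I'll regrip centred before loading it.

Run:
```python
from crank import *
st=json.load(open("st.json")); P=np.array(observe()["eef_pos"])
gripper_to(0.04,30); f0=ft(); print("free",np.round(f0,1))
s=snap("wrist","w5.npz")
P=np.array(observe()["eef_pos"]); print(move_l(P+0.0075*D,0.05,max_force=8))
gripper_to(0.0,60); rep("regrip"); print("free F",np.round(f0,1))
C=np.array(st["C"])+0.0075*D[:2]; st["C"]=C.tolist()
e=np.array(observe()["eef_pos"]); d=e[:2]-C; print("r",np.hypot(*d),"ang",(np.degrees(np.arctan2(d[1],d[0]))-st["th"])%360, e[2])
json.dump(st,open("st.json","w"))
cv2.imwrite("pics/w5.png",s["im"][:,:,::-1])
```

```text
free [-0.3  0.   0.2]
False
regrip 26.57 [ 0.6015 -0.3529  0.2184] F rad/tan/z [ 0.1 -1.3  0.7] open 0.0227 gf 58.8
free F [-0.3  0.   0.2]
r 0.08946000490495011 ang 0.21201546598268806 0.21843780685436415
```

View pics/w5.png

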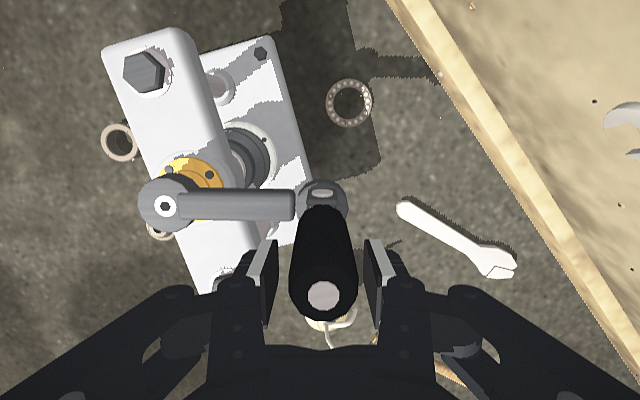

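The wrist view shows the handle upright and locked, with the grip end at (323,297) and the arm running from the hub (165,205) to the fork (320,195). The regrip is centred at 22.7 mm opening. Cranking continues until it comes up against load.

```bash
sed -i 's/f<7/f<4/' crank.py
python3 - <<'E'
from crank import *
st=json.load(open("st.json")); run(st,-1,264,fstop=9.5); rep("end")
E
```

```text
26.9 th-288 tan-2.5 rad1.2 z-1.3 op22.9 | 27.3 th-300 tan-1.9 rad4.7 z-1.9 op22.4 | 27.7 th-312 tan-0.2 rad5.3 z-2.5 op22.6 | 28.0 th-324 tan0.2 rad5.1 z-2.4 op22.7 | 28.4 th-336 tan0.7 rad5.3 z-2.1 op22.6 | 28.7 th-348 tan-0.1 rad5.3 z-1.3 op22.8 | 29.1 th-360 tan-0.9 rad5.4 z-1.4 op22.5 | 29.4 th-372 tan-0.2 rad4.9 z-1.3 op22.5 | 29.8 th-384 tan-1.0 rad4.4 z-1.6 op22.6 | 30.2 th-396 tan-0.6 rad4.5 z-1.1 op22.6 | 30.5 th-408 tan-0.5 rad5.0 z-0.8 op22.4 | 30.9 th-420 tan-0.7 rad4.9 z-0.6 op22.5 | 31.2 th-432 tan-0.9 rad4.0 z-1.4 op22.6 | 31.6 th-444 tan-0.3 rad3.9 z-1.4 op22.5 | 32.0 th-456 tan0.1 rad3.1 z-1.9 op23.0 | 32.3 th-468 tan-0.3 rad3.9 z-1.2 op22.6 | 32.7 th-480 tan-0.1 rad4.2 z-1.8 op22.2 | 33.0 th-492 tan-0.1 rad3.5 z-2.6 op22.5 | 33.4 th-504 tan-0.2 rad4.1 z-3.0 op22.8 | 33.8 th-516 tan-0.7 rad3.6 z-2.8 op22.8 | 34.1 th-528 tan-0.7 rad4.0 z-3.6 op22.5 | 34.5 th-540 tan-0.4 rad3.2 z-4.0 op22.9 | 
C [ 0.5171 -0.3147]
end 34.52 [ 0.5495 -0.2314  0.213 ] F rad/tan/z [ 3.5 -0.6 -4.3] open 0.0226 gf 59.7
```

The load stepped up by about 2 N from -312°, which is the bearing being driven. The vertical force is creeping toward a pull, so I'll bias z down and continue in smaller portions.

Run:
```python
from crank import *
st=json.load(open("st.json")); st["z0"]-=0.003; run(st,-1,180,big=8,fstop=9.5); rep("end")
```

```text
34.8 th-548 tan-0.1 rad4.4 z4.4 op22.7 | 35.1 th-556 tan0.8 rad3.8 z6.6 op22.8 | 35.5 th-564 tan0.6 rad2.8 z5.7 op22.8 | 35.8 th-572 tan0.5 rad2.4 z5.5 op22.6 | 36.1 th-580 tan0.9 rad2.1 z5.5 op22.7 | 36.4 th-588 tan2.0 rad1.9 z5.9 op22.8 | 36.7 th-596 tan3.5 rad1.2 z6.0 op22.3 | 37.0 th-604 tan5.2 rad0.8 z6.9 op22.9 | 37.3 th-607 tan7.6 rad0.0 z7.0 op22.6 | 37.6 th-610 tan8.6 rad0.5 z7.4 op22.8 | 37.9 th-613 tan9.9 rad0.0 z7.7 op22.6 | LOAD

C [ 0.5193 -0.3129]
end 37.95 [ 0.6099 -0.3177  0.2106] F rad/tan/z [9.3 3.2 7.5] open 0.0231 gf 60.9
```

The force has climbed steadily since about -585° and reads 9.9 N at rest, so the bearing is on the shoulder. One more small step to sit mid-band and hold, then wind back.

Run:
```python
from crank import *
st=json.load(open("st.json")); run(st,-1,4,fstop=99)
hold(0.4); F=ft(); a=np.radians(st["th"]); t=np.array([np.sin(a),-np.cos(a)]); print("held tan",round(-F[:2]@t,1))
run(st,1,276); rep("end")
```

```text
38.3 th-617 tan10.1 rad-0.1 z7.4 op22.4 | 
C [ 0.5193 -0.3129]
held tan 10.3
39.1 th-605 tan-7.9 rad-0.3 z8.6 op22.9 | 39.5 th-593 tan-5.7 rad-1.3 z8.6 op22.5 | 39.8 th-581 tan-4.5 rad0.0 z8.9 op22.9 | 40.2 th-569 tan-3.4 rad-1.2 z9.1 op22.9 | 40.5 th-557 tan-2.3 rad-0.6 z8.6 op22.7 | 40.9 th-545 tan-2.1 rad-0.7 z8.3 op22.7 | 41.2 th-533 tan-2.0 rad-0.4 z8.7 op22.5 | 41.6 th-521 tan-1.7 rad-0.2 z8.3 op22.5 | 42.0 th-509 tan-1.8 rad-0.8 z8.3 op22.6 | 42.3 th-497 tan-1.3 rad0.4 z8.2 op22.7 | 42.7 th-485 tan-1.2 rad0.0 z8.9 op22.3 | 43.0 th-473 tan-1.2 rad0.7 z7.9 op22.4 | 43.4 th-461 tan-1.5 rad0.0 z7.6 op22.9 | 43.8 th-449 tan-1.3 rad-0.9 z7.3 op22.5 | 44.1 th-437 tan-1.4 rad-0.1 z7.7 op22.5 | 44.5 th-425 tan-1.8 rad0.3 z7.9 op22.4 | 44.8 th-413 tan-1.1 rad0.4 z8.3 op22.7 | 45.2 th-401 tan-1.6 rad1.1 z8.0 op22.5 | 45.5 th-389 tan-1.7 rad0.8 z6.9 op23.1 | 45.9 th-377 tan-1.5 rad1.3 z7.2 op22.4 | 46.3 th-365 tan-0.9 rad1.5 z7.4 op23.0 | 46.6 th-353 tan-1.5 rad1.1 z7.4 op22.7 | 47.0 th-341 tan-1.4 rad1.6 z6.8 op22.9 | 
C [ 0.5182 -0.3143]
end 47.02 [ 0.5155 -0.406   0.2166] F rad/tan/z [-1.1 -2.   6.9] open 0.0226 gf 60.9
```

Held at 10.3 N, then wound back about 245° clear of the shoulder, some 5 mm. Now I'll release straight up and check.

Run:
```python
from crank import *
gripper_to(0.05,30); rep("open")
P=np.array(observe()["eef_pos"]); print(move_l(P+0.13*Z,0.12,max_force=8)); rep("up")
s=snap("side","s6.npz")
a=cv2.resize(s["im"][100:300,230:430],(590,590)); cv2.imwrite("pics/s6.png",a[:,:,::-1])
```

```text
open 47.47 [ 0.5144 -0.4038  0.2136] F rad/tan/z [-0.2  0.  -0.3] open 0.0501 gf 0.0
False
up 48.76 [ 0.5143 -0.4035  0.3424] F rad/tan/z [ 0.3  0.3 -0.6] open 0.0498 gf 0.0
```

View pics/s6.png

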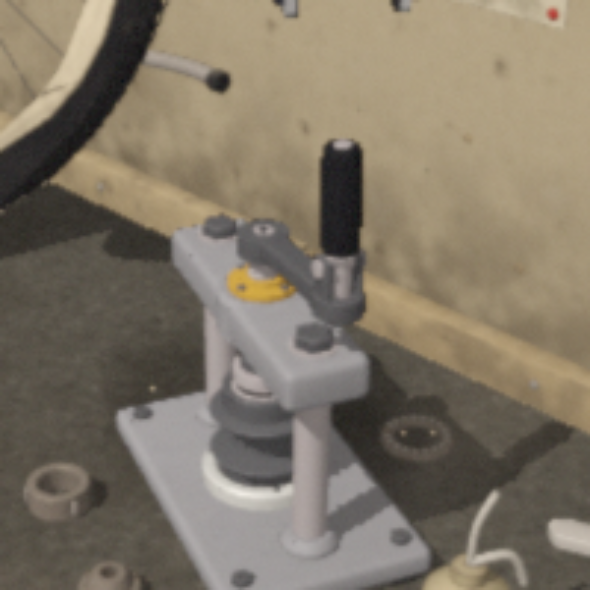

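The handle stands upright and locked, with its spigot visible below the arm at crop (340,330). The gripper is clear and the loose parts haven't moved.

```bash
python3 -c "
from plant import *
print(job_done())"
```

```text
the job is handed in; nothing more can be done
None
```

I handed the job in at about 49 s: the handle is locked upright, the bearing was pressed firmly onto its shoulder (10.3 N held at the grip), the foot is wound back about 5 mm by crank angle, and the gripper is clear; no verdict came back.

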